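# Re-sort mixed-up microscope objectives on their colour-coded stands

### The arm

A 7-joint arm with a two-finger parallel gripper is mounted at the origin on the work surface. World frame = base frame: x ahead of the robot, y to its left, z up, the work surface at z = 0. Lengths are in m, angles in rad, forces in N, time in s.
With the tool pointing down it reaches from about 0.425 to 0.925 m from the base axis. Payload 6.8 kg.
Tool frame: the origin (TCP) lies on the centre line of the jaws, within the pads' length; the fingertips stand 8 mm ahead of it and the grasp point (between the pads) lies 11 mm behind it (bot.tips_ahead is the distance from the TCP to the fingertips, in m); z points along the fingers, y is the line along which they close (so a half turn about z gives the same grasp; the last joint's range is limited). The gripper opens to 85 mm and grips with 20 to 120 N. Pads are 22 mm wide; open, the fingers measure 114 mm over their backs; the gripper's body (76 mm by 85 mm) begins 54 mm behind the grasp point. The pads swing forward as they close: fully open they stand 13 mm farther back than shut.
Start: joints at [1.224, 0.477, 0.022, 1.555, -0.011, 1.109, -0.083], TCP at [0.16, -0.656, 0.239] pointing down, gripper open.
Joint ranges: [-2.96, 2.96], [-0.34, 2.1], [-1.41, 1.46], [0.24, 2.44], [-1.37, 4.51], [0.17, 1.92], [-2.96, 2.96]. Speed limits (rad/s): [2.39, 2.39, 3.14, 3.14, 3.14, 3.14, 3.14].

### API

Orientations are given as a unit quaternion [w, x, y, z].
In Python, from station import bot gives the robot as it stands.
- The arm moves only by the tool send_rows, never from a script. Its argument "deltas" is text: rows parted by semicolons, each of 4 numbers parted by spaces: the shift along the tool's x, y, z in m, then the turn about the tool's z in degrees. In form: x y z spin; .... A call has 1 to 5 rows; each row is the pose to reach, as a shift and turn from the pose commanded when the call began, along the tool's axes at that moment; what a row does not reach only later rows make up. A row lasts 1/10 s, in which the tool goes at most 50 mm and 8.59 degrees, less where a joint would pass 70% of its speed; a pose out of reach is approached as far as the arm can. A call with a gripper value outside its range is refused whole. "claw" is the opening, from 0 (shut) to 1 (fully open), set as the call begins (left out, the last holds). The fingers move at their own pace and stop on an object; "force" is the grip in N (left out, the last holds). Time passes only in rows, so rows that repeat a pose let the fingers close. It gives the time, the measured TCP pose, the force, the opening and the grip force at its end, in the units of the state.
- bot.get_obs(): the state, without advancing time (a new reading comes with each control period).
- bot.read_camera(name): name is "scene" or "top" or "wrist"; returns a dict with "img" (384x512x3 uint8, red, green, blue), "depth" (384x512 float32, m along the optical axis (not along the pixel's ray), 0 where there is no reading), "fx", "fy", "cx", "cy" (pixels), "dist_coeffs" ([k1, k2, p1, p2, k3] as OpenCV has them; the pictures are not rectified), "camera_from_world" (4x4, takes a point from world to camera coordinates). Camera axes: x right, y up, looking along -z (the intrinsics and any distortion apply to the point x, -y, -z); pixel columns grow to the right and rows downward; lengths in m; the calibration is good to about 2 mm. A picture is of the moment at which its call begins.
- bot.hand_in(): hands the job in; it is judged then, once.
Trained networks look in a picture, given as the dict that the camera call returned (one of the last four; its "shot" number tells which), for a name from the list of things; names that differ only in an ending like _2 or _b are one class to them, and where a whole thing is asked for, a point or a joint stands for the part that bears it (a point fixed in the world has none). Each returns a list of dicts, best first, with "confidence" (0 to 1); they miss things now and then, are a little off and sometimes report something else, mostly with a low value. They report only what shows in the picture. A call takes as long as a camera call.
- bot.masks_of(picture, query): "mask" (384x512 bool, what is visible of it).
- bot.landmark_of(picture, query): "xyz" ([x, y, z] in m, in world coordinates, good to about 4 mm: a listed point, or the origin of a listed thing).
The state is a dict: "t": time; "q": joint angles; "joint_vel": joint speeds; "joint_torque": joint torques, N m; "eef_pos": TCP position; "tool_rot": TCP orientation; "contact_force": force on the tool from outside, world axes, zero at the start; "torque": the same for the moment, N m; "gripper_width": opening from 0.0 (shut) to 1.0 (fully open); "grasp_force": force on a finger pad.
Only numpy, scipy, OpenCV 4.12 (cv2) and the standard library are available. Lean on these libraries where they do the work, as an engineer would, in place of code of your own. Each camera call takes 0.05 s, during which the arm holds its last target. There are 200 camera calls.

### The job

The four microscope objectives have been put back on the wrong stands. Use the empty white spare stand as the parking place and rearrange them so that each objective stands upright on the black rubber of the stand of its own band colour, with the white stand empty again at the end. They are precision optics: set them down gently without dropping them, never put one down on the bench or on its side, and leave the little amber bottle where it stands.

Things in the scene. Friction and masses are not known exactly. Their poses are not given: they have to be found in the camera images.
- obj_red: Microscope objective, red band; stands upright, nose up, round about its z. Silvery barrel 32 mm in diameter up to 40 mm above its underside (grip here; red band at 34 to 40 mm, and a red sloping shoulder seen from above), then a dark nose 20 mm in diameter up to 56 mm. 0.1 to 0.23 kg. Origin: centre of its underside. Starts on a stand of another colour
- obj_yellow: Microscope objective, yellow band; stands upright, nose up, round about its z. Silvery barrel 32 mm in diameter up to 40 mm above its underside (grip here; yellow band at 34 to 40 mm, and a yellow sloping shoulder seen from above), then a dark nose 20 mm in diameter up to 56 mm. 0.1 to 0.23 kg. Origin: centre of its underside. Starts on a stand of another colour
- obj_green: Microscope objective, green band; stands upright, nose up, round about its z. Silvery barrel 32 mm in diameter up to 40 mm above its underside (grip here; green band at 34 to 40 mm, and a green sloping shoulder seen from above), then a dark nose 20 mm in diameter up to 56 mm. 0.1 to 0.23 kg. Origin: centre of its underside. Starts on a stand of another colour
- obj_blue: Microscope objective, blue band; stands upright, nose up, round about its z. Silvery barrel 32 mm in diameter up to 40 mm above its underside (grip here; blue band at 34 to 40 mm, and a blue sloping shoulder seen from above), then a dark nose 20 mm in diameter up to 56 mm. 0.1 to 0.23 kg. Origin: centre of its underside. Starts on a stand of another colour
- stand_red: Objective stand: a flat round block, red, 70 mm in diameter and 15 mm high, fixed to the bench, with a black rubber disc of 56 mm diameter flush in the middle of its flat top. An objective simply stands on the rubber (no recess). Origin: centre of its underside on the bench; top at 15 mm
- stand_yellow: Objective stand: a flat round block, yellow, 70 mm in diameter and 15 mm high, fixed to the bench, with a black rubber disc of 56 mm diameter flush in the middle of its flat top. An objective simply stands on the rubber (no recess). Origin: centre of its underside on the bench; top at 15 mm
- stand_green: Objective stand: a flat round block, green, 70 mm in diameter and 15 mm high, fixed to the bench, with a black rubber disc of 56 mm diameter flush in the middle of its flat top. An objective simply stands on the rubber (no recess). Origin: centre of its underside on the bench; top at 15 mm
- stand_blue: Objective stand: a flat round block, blue, 70 mm in diameter and 15 mm high, fixed to the bench, with a black rubber disc of 56 mm diameter flush in the middle of its flat top. An objective simply stands on the rubber (no recess). Origin: centre of its underside on the bench; top at 15 mm
- stand_spare: Objective stand: a flat round block, white, the spare that is empty at the start; otherwise like the others, so 70 mm in diameter and 15 mm high, fixed to the bench, with a black rubber disc of 56 mm diameter flush in the middle of its flat top. An objective simply stands on the rubber (no recess). Origin: centre of its underside on the bench; top at 15 mm
- oil_bottle: Small amber glass bottle, black cap, loose bystander among the stands, 28 mm in diameter, 58 mm tall. Origin: centre of its underside. (Other loose clutter between the stands is at most 15 mm high: dish, tin, pen. A 56 mm tall tip box and a 70 mm tall tube rack stand farther out, no nearer than 80 mm to any stand's centre)

How it is judged:
On the way:
1. one of the objectives is parked upright on the white spare stand (((horizontal distance between obj_red and stand_spare below 0.016 m and z of obj_red in the frame of stand_spare between 0.011 and 0.019 m and angle between obj_red's own z axis and vertical below 0.1 rad and linear speed of obj_red below 0.02 m/s) or (horizontal distance between obj_yellow and stand_spare below 0.016 m and z of obj_yellow in the frame of stand_spare between 0.011 and 0.019 m and angle between obj_yellow's own z axis and vertical below 0.1 rad and linear speed of obj_yellow below 0.02 m/s) or (horizontal distance between obj_green and stand_spare below 0.016 m and z of obj_green in the frame of stand_spare between 0.011 and 0.019 m and angle between obj_green's own z axis and vertical below 0.1 rad and linear speed of obj_green below 0.02 m/s) or (horizontal distance between obj_blue and stand_spare below 0.016 m and z of obj_blue in the frame of stand_spare between 0.011 and 0.019 m and angle between obj_blue's own z axis and vertical below 0.1 rad and linear speed of obj_blue below 0.02 m/s))), for 0.2 s.
At the end, for the whole second after the job is handed in: each of the four objectives stands upright (within 0.1 rad) and at rest on the top of the stand of its own colour, its axis within 14 mm of the stand's axis; so the white spare stand is empty (horizontal distance between obj_red and stand_red below 0.014 m and z of obj_red in the frame of stand_red between 0.011 and 0.019 m and angle between each of obj_red, obj_yellow, obj_green, obj_blue's own z axis and vertical below 0.1 rad and linear speed of each of obj_red, obj_yellow, obj_green, obj_blue below 0.02 m/s and horizontal distance between obj_yellow and stand_yellow below 0.014 m and z of obj_yellow in the frame of stand_yellow between 0.011 and 0.019 m and horizontal distance between obj_green and stand_green below 0.014 m and z of obj_green in the frame of stand_green between 0.011 and 0.019 m and horizontal distance between obj_blue and stand_blue below 0.014 m and z of obj_blue in the frame of stand_blue between 0.011 and 0.019 m); the robot touches nothing.
It fails at once if an objective is put down on the bench (its underside below 8 mm) (height (world z) of any of obj_red, obj_yellow, obj_green, obj_blue below 0.008 m).
It fails at once if an objective is tipped over (more than 1 rad from upright) (angle between any of obj_red, obj_yellow, obj_green, obj_blue's own z axis and vertical above 1 rad).
It fails at once if an objective is dropped (moves faster than 0.6 m/s while the fingers do not hold it; a fall of about 20 mm) ((linear speed of obj_red above 0.6 m/s and contact force between the fingers and obj_red below 0.1 N) or (linear speed of obj_yellow above 0.6 m/s and contact force between the fingers and obj_yellow below 0.1 N) or (linear speed of obj_green above 0.6 m/s and contact force between the fingers and obj_green below 0.1 N) or (linear speed of obj_blue above 0.6 m/s and contact force between the fingers and obj_blue below 0.1 N)).
It fails at once if the amber bottle is moved by more than 25 mm or knocked over (distance of oil_bottle from where it was at the start of the episode above 0.025 m or angle between oil_bottle's own z axis and vertical above 0.5 rad).
It also fails if it takes over 122 s, if anything falls off the work surface, if the arm or the gripper's body presses on something with over 40 N, if the wrist force passes 120 N, or if a joint passes its speed limit or range.

## Working session

There is one attempt and no reset: what is moved stays moved. The work goes in short steps, Python scripts to look and compute and a tool call to move; the robot and the scene stay as the last step left them, time stands still between calls to the robot, and variables do not carry over. Pictures are saved under pics/ and viewed, at most 14 in all, crops included, and the job is handed in when it is done.

Besides the shell and the picture viewer there is one more tool, called after "Request:" in YAML: its name, and indented under it one key for each argument. send_rows: Moves the arm, as the interface text tells. Its arguments: {"type":"object","properties":{"deltas":{"type":"string"},"claw":{"type":"number"},"force":{"type":"number"}},"required":["deltas"]}

```bash
mkdir -p pics
cat > h.py <<'E'
import numpy as np, cv2
from station import bot
N=['obj_red','obj_yellow','obj_green','obj_blue','stand_red','stand_yellow','stand_green','stand_blue','stand_spare','oil_bottle']
def save(p,n): cv2.imwrite('pics/'+n,p['img'][:,:,::-1])
def px2w(p,u,v,z):
    "intersect pixel with plane z"
    K=np.array([[p['fx'],0,p['cx']],[0,p['fy'],p['cy']],[0,0,1]])
    x,y=cv2.undistortPoints(np.array([[[u,v]]],float),K,np.array(p['dist_coeffs']))[0,0]
    W=np.linalg.inv(p['camera_from_world']); d=W[:3,:3]@[x,-y,-1]; o=W[:3,3]
    return o+d*(z-o[2])/d[2]
E
python3 - <<'E'
from h import *
o=bot.get_obs(); print(o['t'],o['eef_pos'],o['tool_rot'],bot.tips_ahead)
for c in ['top','scene']:
    p=bot.read_camera(c); save(p,c+'0.png')
    for n in N:
        l=bot.landmark_of(p,n)
        print(c,n,[(np.round(a['xyz'],3),round(a['confidence'],2)) for a in l[:2]])
print(bot.get_obs()['t'])
E
```

```text
0.0 [ 0.15951434 -0.6552795   0.23831875] [-9.09003765e-04  9.92877555e-01  1.19135662e-01 -1.65687731e-04] 0.008
top obj_red [(array([ 0.466, -0.224,  0.016]), 0.8), (array([ 0.622, -0.179, -0.001]), 0.49)]
top obj_yellow [(array([ 0.616, -0.178,  0.01 ]), 0.63)]
top obj_green [(array([0.442, 0.206, 0.012]), 0.58)]
top obj_blue [(array([ 0.482, -0.021,  0.014]), 0.73)]
top stand_red []
top stand_yellow [(array([0.441, 0.207, 0.002]), 0.69)]
top stand_green [(array([ 0.62, -0.18,  0.  ]), 0.85), (array([0.44 , 0.202, 0.011]), 0.44)]
top stand_blue [(array([ 0.466, -0.222, -0.001]), 0.68), (array([ 0.621, -0.18 , -0.   ]), 0.52)]
top stand_spare [(array([ 0.642,  0.093, -0.005]), 0.92), (array([ 0.464, -0.23 ,  0.013]), 0.17)]
top oil_bottle [(array([0.462, 0.088, 0.   ]), 0.74)]
scene obj_red [(array([ 0.463, -0.232,  0.016]), 0.76), (array([0.461, 0.085, 0.004]), 0.19)]
scene obj_yellow [(array([ 0.615, -0.179,  0.017]), 0.94)]
scene obj_green [(array([0.439, 0.207, 0.016]), 0.56)]
scene obj_blue [(array([ 0.485, -0.019,  0.017]), 0.57), (array([ 0.489, -0.015, -0.002]), 0.34)]
scene stand_red [(array([ 0.492, -0.017,  0.001]), 0.96)]
scene stand_yellow [(array([ 0.441,  0.206, -0.003]), 0.6)]
scene stand_green [(array([ 0.618, -0.179,  0.004]), 0.87)]
scene stand_blue [(array([ 0.462, -0.229,  0.001]), 0.69)]
scene stand_spare [(array([0.639, 0.087, 0.002]), 0.78), (array([ 0.443,  0.206, -0.004]), 0.51)]
scene oil_bottle [(array([0.459, 0.089, 0.003]), 0.81), (array([ 0.485, -0.018,  0.017]), 0.66)]
1.1
```

View pics/top0.png

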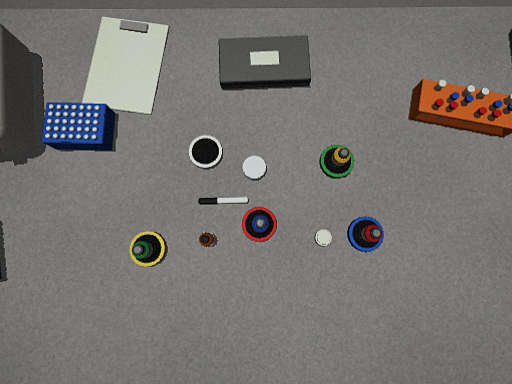

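Top view: blue objective on the red stand (259,224), red objective on the blue stand (366,234), yellow on green (337,161), green on yellow (148,248), white stand empty (205,151), bottle (207,239). Next I refine the stand centres by fitting the rings.

```bash
cat >> h.py <<'E'
H={'red':[(0,6),(174,180)],'yellow':[(24,34)],'green':[(45,75)],'blue':[(105,125)]}
C={'red':(259,224),'yellow':(148,248),'green':(337,161),'blue':(366,234),'spare':(205,151)}
def stand(p,col):
    img=cv2.cvtColor(p['img'],cv2.COLOR_RGB2HSV); h,s,v=[img[:,:,i].astype(int) for i in range(3)]
    m=np.zeros(h.shape,bool)
    if col=='spare': m=(s<50)&(v>130)
    else:
        for a,b in H[col]: m|=(h>=a)&(h<=b)
        m&=(s>120)&(v>70)
    yy,xx=np.nonzero(m); u0,v0=C[col]
    k=np.hypot(xx-u0,yy-v0)<24
    P=np.array([px2w(p,a,b,.015)[:2] for a,b in zip(xx[k],yy[k])])
    from scipy.optimize import least_squares
    # ring mean radius ~ 31.5 mm
    r=least_squares(lambda c:np.hypot(*(P-c).T)-.0315,P.mean(0),loss='soft_l1',f_scale=.003)
    return r.x,len(P),np.median(abs(r.fun))
def obj(p,col,near,z=.053,R=.03):
    "top view: centroid of shoulder colour near a point; plane z"
    img=cv2.cvtColor(p['img'],cv2.COLOR_RGB2HSV); h,s,v=[img[:,:,i].astype(int) for i in range(3)]
    m=np.zeros(h.shape,bool)
    for a,b in H[col]: m|=(h>=a)&(h<=b)
    m&=(s>120)&(v>50)
    yy,xx=np.nonzero(m)
    P=np.array([px2w(p,a,b,z)[:2] for a,b in zip(xx,yy)]); P=P[np.hypot(*(P-near).T)<R]
    return (P.min(0)+P.max(0))/2,np.ptp(P,axis=0),len(P)
E
python3 - <<'E'
from h import *
p=bot.read_camera('top')
S={}
for c in C: S[c]=stand(p,c); print(c,np.round(S[c][0],4),S[c][1],round(S[c][2],4))
for c,s in [('blue','red'),('red','blue'),('yellow','green'),('green','yellow')]:
    print('obj',c,obj(p,c,S[s][0]))
E
```

```text
red [ 0.4878 -0.018 ] 342 0.0017
yellow [0.4414 0.2033] 327 0.0015
green [ 0.6168 -0.1804] 266 0.0016
blue [ 0.4665 -0.231 ] 332 0.0017
spare [0.6388 0.091 ] 383 0.0021
obj blue (array([ 0.48496963, -0.01978307]), array([0.03207769, 0.03028254]), 150)
obj red (array([ 0.46533364, -0.23177433]), array([0.02999597, 0.03053777]), 140)
obj yellow (array([ 0.62512721, -0.17765566]), array([0.01613418, 0.00860346]), 5)
obj green (array([0.43873691, 0.20357411]), array([0.03120283, 0.03002074]), 124)
```

Request:
send_rows:
  deltas: "0 -0.05 0 7; 0 -0.1 0 13.7; 0 -0.15 0 13.7; 0 -0.2 0 13.7; 0 -0.25 0 13.7"
  claw: 1
  force: 40

```text
t: 1.65
eef_pos: [0.1, -0.4111, 0.2393]
tool_rot: [0.0, 1.0, -0.0, 0.0]
contact_force: [0.4, -0.2, 1.3]
gripper_width: 1.0
grasp_force: 0.0
```

Request:
send_rows:
  deltas: "0.04 -0.02 0 0; 0.08 -0.04 0 0; 0.12 -0.06 0 0; 0.16 -0.08 0 0; 0.2 -0.1 0 0"

```text
t: 2.15
eef_pos: [0.3021, -0.3121, 0.2398]
tool_rot: [0.0, 1.0, -0.0, 0.0]
contact_force: [0.1, -0.0, -0.0]
gripper_width: 1.005
grasp_force: 0.0
```

Request:
send_rows:
  deltas: "0.04 -0.02 0 0; 0.08 -0.04 0 0; 0.12 -0.06 0 0; 0.16 -0.08 0 0; 0.165 -0.08 0 0"

```text
t: 2.65
eef_pos: [0.4707, -0.2288, 0.2398]
tool_rot: [-0.001, 1.0, 0.004, 0.002]
contact_force: [0.9, -0.5, -0.3]
gripper_width: 0.999
grasp_force: 0.0
```

Run:
```python
from h import *
p=bot.read_camera('wrist'); save(p,'w1.png'); print(bot.get_obs()['eef_pos'],bot.get_obs()['tool_rot'])
for n in ['obj_red','stand_blue','obj_yellow','stand_green']:
    print(n,[(np.round(a['xyz'],3),round(a['confidence'],2)) for a in bot.landmark_of(p,n)[:2]])
```

```text
[ 0.46880343 -0.23077425  0.23942056] [-4.68942870e-04  9.99996198e-01  2.54768135e-03  9.45343338e-04]
obj_red [(array([ 0.467, -0.232,  0.012]), 0.67)]
stand_blue [(array([ 0.468, -0.231, -0.004]), 0.6)]
obj_yellow [(array([ 0.616, -0.178,  0.014]), 0.7)]
stand_green [(array([ 0.616, -0.18 , -0.002]), 0.95)]
```

View pics/w1.png

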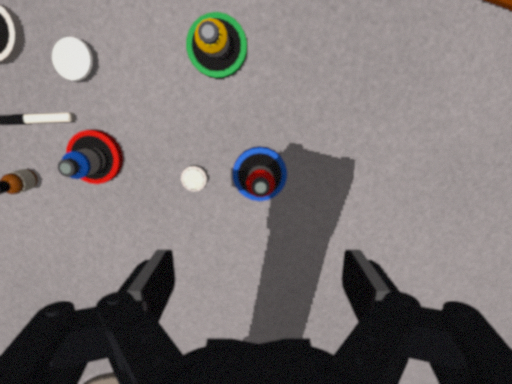

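The wrist picture shows the red objective (260,180) on the blue stand (260,173), between the open fingers, and it agrees with the top view. I'll descend.

Request:
send_rows:
  deltas: "0 0 0.05 0; 0 0 0.1 0; 0 0 0.14 0; 0 0 0.14 0; 0 0 0.14 0"

```text
t: 3.4
eef_pos: [0.4649, -0.2339, 0.1]
tool_rot: [0.0, 1.0, -0.001, -0.0]
contact_force: [1.0, -0.3, 0.5]
gripper_width: 0.997
grasp_force: 0.0
```

Request:
send_rows:
  deltas: "0 0 0.03 0; 0 0 0.05 0; 0 0 0.068 0; 0 0 0.068 0; 0 0 0.068 0"

```text
t: 3.9
eef_pos: [0.467, -0.234, 0.0335]
tool_rot: [0.001, 1.0, -0.0, 0.001]
contact_force: [0.9, 0.8, 0.6]
gripper_width: 1.0
grasp_force: 0.0
```

Request:
send_rows:
  deltas: "0 0 0 0; 0 0 0 0; 0 0 0 0; 0 0 0 0; 0 0 0 0"
  claw: 0

```text
t: 4.4
eef_pos: [0.4659, -0.2331, 0.032]
tool_rot: [0.0, 1.0, -0.0, 0.0]
contact_force: [-1.6, 0.7, 7.8]
gripper_width: 0.367
grasp_force: 39.1
```

Request:
send_rows:
  deltas: "0 0 -0.01 0; 0 0 -0.03 0; 0 0 -0.06 0; 0 0 -0.085 0; 0 0 -0.085 0"

```text
t: 4.9
eef_pos: [0.4677, -0.2339, 0.1199]
tool_rot: [0.001, 1.0, -0.0, 0.003]
contact_force: [0.4, 0.2, -1.7]
gripper_width: 0.365
grasp_force: 39.8
```

Request:
send_rows:
  deltas: "0.012 -0.022 0 0; 0.033 -0.062 0 0; 0.056 -0.104 0 0; 0.079 -0.147 0 0; 0.1 -0.187 0 0"

```text
t: 5.4
eef_pos: [0.5658, -0.044, 0.1157]
tool_rot: [-0.0, 1.0, 0.0, -0.0]
contact_force: [1.0, -0.4, -1.7]
gripper_width: 0.363
grasp_force: 39.9
```

Request:
send_rows:
  deltas: "0.022 -0.041 0 0; 0.045 -0.083 0 0; 0.062 -0.115 0 0; 0.073 -0.136 0 0; 0.073 -0.136 0 0"

```text
t: 5.9
eef_pos: [0.6389, 0.0953, 0.1155]
tool_rot: [-0.002, 1.0, 0.003, -0.0]
contact_force: [-0.2, -0.8, -2.4]
gripper_width: 0.364
grasp_force: 39.9
```

Run:
```python
from h import *
o=bot.get_obs();print(o['eef_pos'],o['tool_rot'],o['q'],o['grasp_force'])
p=bot.read_camera('scene'); save(p,'s1.png')
```

```text
[0.63894428 0.09534445 0.11553631] [-1.54739237e-03  9.99994853e-01  2.80563416e-03 -1.67102917e-04] [-2.91288418e-04  5.83685152e-01 -3.36857537e-01  1.71224705e+00
  2.33600100e-01  8.84931298e-01 -1.99925975e+00] 39.942553639411926
```

View pics/s1.png

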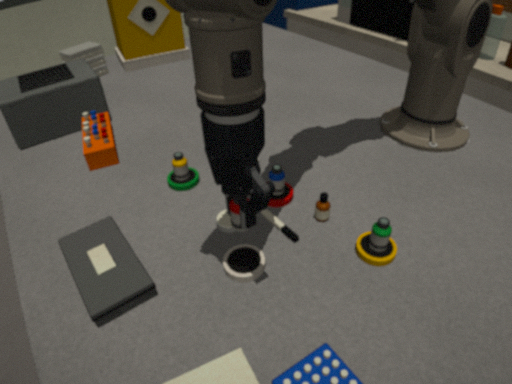

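Red objective is held upright (232,210) and the white stand is ahead at (243,262) in the scene view. Lowering it onto the stand.

Request:
send_rows:
  deltas: "0 0 0.025 0; 0 0 0.055 0; 0 0 0.07 0; 0 0 0.075 0; 0 0 0.078 0"

```text
t: 6.45
eef_pos: [0.6386, 0.0892, 0.0381]
tool_rot: [0.0, 1.0, -0.001, -0.0]
contact_force: [0.1, 0.2, -2.1]
gripper_width: 0.363
grasp_force: 40.0
```

Request:
send_rows:
  deltas: "0 0 0.002 0; 0 0 0.004 0; 0 0 0.006 0; 0 0 0.007 0; 0 0 0.007 0"

```text
t: 6.95
eef_pos: [0.6391, 0.0899, 0.0321]
tool_rot: [0.0, 1.0, -0.0, 0.0]
contact_force: [-1.4, 0.2, 2.6]
gripper_width: 0.361
grasp_force: 40.4
```

Request:
send_rows:
  deltas: "0 0 0 0; 0 0 0 0; 0 0 0 0; 0 0 0 0; 0 0 0 0"
  claw: 1

```text
t: 7.45
eef_pos: [0.6387, 0.0899, 0.0313]
tool_rot: [-0.0, 1.0, -0.0, -0.0]
contact_force: [0.4, 0.4, -0.3]
gripper_width: 0.996
grasp_force: 0.0
```

Request:
send_rows:
  deltas: "0 0 -0.01 0; 0 0 -0.04 0; 0 0 -0.08 0; 0 0 -0.1 0; 0 0 -0.1 0"

```text
t: 7.95
eef_pos: [0.6412, 0.0906, 0.136]
tool_rot: [-0.001, 1.0, -0.0, 0.004]
contact_force: [0.1, 0.1, 0.0]
gripper_width: 0.999
grasp_force: 0.0
```

Run:
```python
from h import *
for c in ['scene','wrist']:
  p=bot.read_camera(c)
  for n in ['obj_red','stand_spare','obj_blue']:
    print(c,n,[(np.round(a['xyz'],3),round(a['confidence'],2)) for a in bot.landmark_of(p,n)[:2]])
print(bot.get_obs()['eef_pos'])
```

```text
scene obj_red [(array([0.637, 0.089, 0.014]), 0.61)]
scene stand_spare [(array([ 0.638,  0.089, -0.   ]), 0.85)]
scene obj_blue [(array([ 0.486, -0.018,  0.017]), 0.5)]
wrist obj_red [(array([0.641, 0.086, 0.011]), 0.64)]
wrist stand_spare [(array([ 0.638,  0.091, -0.004]), 0.76)]
wrist obj_blue [(array([ 0.487, -0.02 ,  0.017]), 0.41)]
[0.6380983  0.0897602  0.13021218]
```

Request:
send_rows:
  deltas: "-0.035 0.025 0 0; -0.07 0.05 0 0; -0.105 0.075 0 0; -0.14 0.1 0 0; -0.154 0.11 0 0"

```text
t: 8.85
eef_pos: [0.4806, -0.023, 0.1304]
tool_rot: [0.001, 1.0, -0.002, -0.002]
contact_force: [0.4, 0.7, -0.7]
gripper_width: 1.003
grasp_force: 0.0
```

Request:
send_rows:
  deltas: "0 0 0 0; 0 0 0.03 0; 0 0 0.06 0; 0 0 0.09 0; 0 0 0.1 0"

```text
t: 9.35
eef_pos: [0.484, -0.019, 0.0288]
tool_rot: [-0.0, 1.0, 0.0, -0.002]
contact_force: [-0.6, 0.1, 0.0]
gripper_width: 1.002
grasp_force: 0.0
```

Request:
send_rows:
  deltas: "0 0 0 0; 0 0 0 0; 0 0 0 0; 0 0 0 0; 0 0 0 0"
  claw: 0

```text
t: 9.85
eef_pos: [0.4858, -0.0199, 0.0327]
tool_rot: [-0.0, 1.0, -0.0, 0.001]
contact_force: [-0.8, 0.7, 6.6]
gripper_width: 0.362
grasp_force: 39.2
```

Request:
send_rows:
  deltas: "0 0 -0.01 0; 0 0 -0.03 0; 0 0 -0.06 0; 0 0 -0.085 0; 0 0 -0.085 0"

```text
t: 10.35
eef_pos: [0.4869, -0.0201, 0.12]
tool_rot: [0.0, 1.0, -0.0, 0.003]
contact_force: [0.6, 0.3, -2.7]
gripper_width: 0.365
grasp_force: 39.9
```

Request:
send_rows:
  deltas: "-0.002 0.02 0 0; -0.006 0.065 0 0; -0.01 0.115 0 0; -0.014 0.165 0 0; -0.018 0.2 0 0"

```text
t: 10.85
eef_pos: [0.465, -0.2237, 0.1158]
tool_rot: [0.0, 1.0, -0.002, -0.001]
contact_force: [0.7, -0.2, -3.1]
gripper_width: 0.361
grasp_force: 40.1
```

Request:
send_rows:
  deltas: "0 0.011 0 0; 0 0.011 0 0; 0 0.011 0.03 0; 0 0.011 0.06 0; 0 0.011 0.072 0"

```text
t: 11.35
eef_pos: [0.4652, -0.2281, 0.0419]
tool_rot: [-0.001, 1.0, 0.001, -0.002]
contact_force: [-1.1, 1.4, -1.5]
gripper_width: 0.365
grasp_force: 40.1
```

Request:
send_rows:
  deltas: "0 0 0.004 0; 0 0 0.007 0; 0 0 0.01 0; 0 0 0.012 0; 0 0 0.012 0"

```text
t: 11.85
eef_pos: [0.467, -0.2313, 0.0328]
tool_rot: [0.0, 1.0, -0.0, 0.001]
contact_force: [0.2, 1.2, -1.7]
gripper_width: 0.361
grasp_force: 40.3
```

Request:
send_rows:
  deltas: "0 0 0.001 0; 0 0 0.002 0; 0 0 0.002 0; 0 0 0.002 0"

```text
t: 12.25
eef_pos: [0.4671, -0.2313, 0.0326]
tool_rot: [0.001, 1.0, -0.0, 0.0]
contact_force: [-6.9, 3.4, 20.9]
gripper_width: 0.362
grasp_force: 42.7
```

Request:
send_rows:
  deltas: "0 0 0 0; 0 0 0 0; 0 0 0 0; 0 0 0 0; 0 0 0 0"
  claw: 1

```text
t: 12.75
eef_pos: [0.4666, -0.2311, 0.0302]
tool_rot: [-0.0, 1.0, -0.0, -0.0]
contact_force: [-0.1, 0.6, -0.2]
gripper_width: 1.001
grasp_force: 0.0
```

Request:
send_rows:
  deltas: "0 0 -0.01 0; 0 0 -0.04 0; 0 0 -0.08 0; 0 0 -0.1 0; 0 0 -0.1 0"

```text
t: 13.25
eef_pos: [0.4688, -0.2319, 0.134]
tool_rot: [0.001, 1.0, -0.0, 0.003]
contact_force: [0.5, -0.1, -0.4]
gripper_width: 1.0
grasp_force: 0.0
```

Run:
```python
from h import *
for c in ['scene','wrist']:
  p=bot.read_camera(c)
  for n in ['obj_blue','stand_blue','obj_red','stand_red']:
    print(c,n,[(np.round(a['xyz'],3),round(a['confidence'],2)) for a in bot.landmark_of(p,n)[:2]])
print(bot.get_obs()['eef_pos'])
```

```text
scene obj_blue [(array([ 0.467, -0.231,  0.016]), 0.78)]
scene stand_blue [(array([ 0.464, -0.228, -0.001]), 0.56)]
scene obj_red [(array([0.64 , 0.09 , 0.016]), 0.72)]
scene stand_red [(array([ 0.495, -0.016, -0.002]), 0.82)]
wrist obj_blue [(array([ 0.466, -0.232,  0.017]), 0.63)]
wrist stand_blue [(array([ 0.468, -0.227, -0.002]), 0.62)]
wrist obj_red []
wrist stand_red [(array([ 0.486, -0.016,  0.002]), 0.7)]
[ 0.46630855 -0.23086854  0.12971545]
```

Request:
send_rows:
  deltas: "0.02 -0.037 0 0; 0.04 -0.074 0 0; 0.06 -0.111 0 0; 0.08 -0.148 0 0; 0.1 -0.185 0 0"

```text
t: 14.25
eef_pos: [0.5672, -0.0446, 0.1301]
tool_rot: [0.0, 1.0, -0.0, -0.0]
contact_force: [1.3, -0.5, 1.4]
gripper_width: 0.997
grasp_force: 0.0
```

Request:
send_rows:
  deltas: "0.02 -0.037 0 0; 0.04 -0.074 0 0; 0.06 -0.111 0 0; 0.0725 -0.136 0 0; 0.0725 -0.136 0 0"

```text
t: 14.75
eef_pos: [0.6401, 0.0962, 0.1301]
tool_rot: [-0.002, 1.0, 0.003, 0.0]
contact_force: [-0.7, 1.6, 0.2]
gripper_width: 1.0
grasp_force: 0.0
```

Request:
send_rows:
  deltas: "0 0 0 0; 0 0 0.03 0; 0 0 0.06 0; 0 0 0.09 0; 0 0 0.098 0"

```text
t: 15.25
eef_pos: [0.6364, 0.0868, 0.0289]
tool_rot: [0.001, 1.0, -0.001, -0.003]
contact_force: [-0.3, -0.3, 0.3]
gripper_width: 1.002
grasp_force: 0.0
```

Request:
send_rows:
  deltas: "0 0 0 0; 0 0 0 0; 0 0 0 0; 0 0 0 0; 0 0 0 0"
  claw: 0

```text
t: 15.75
eef_pos: [0.6404, 0.09, 0.0341]
tool_rot: [-0.0, 1.0, -0.0, 0.001]
contact_force: [-0.4, 0.5, 7.1]
gripper_width: 0.361
grasp_force: 39.5
```

Request:
send_rows:
  deltas: "0 0 -0.01 0; 0 0 -0.03 0; 0 0 -0.06 0; 0 0 -0.085 0; 0 0 -0.085 0"

```text
t: 16.25
eef_pos: [0.6417, 0.0906, 0.1219]
tool_rot: [-0.001, 1.0, -0.0, 0.004]
contact_force: [-0.2, 1.1, -2.4]
gripper_width: 0.365
grasp_force: 39.7
```

Request:
send_rows:
  deltas: "-0.015 0.01 0 0; -0.048 0.034 0 0; -0.083 0.059 0 0; -0.12 0.085 0 0; -0.1515 0.108 0 0"

```text
t: 16.75
eef_pos: [0.4848, -0.0194, 0.1166]
tool_rot: [0.0, 1.0, -0.0, -0.001]
contact_force: [0.3, -1.0, -1.0]
gripper_width: 0.363
grasp_force: 39.9
```

Request:
send_rows:
  deltas: "0 0 0 0; 0 0 0 0; 0 0 0.03 0; 0 0 0.06 0; 0 0 0.074 0"

```text
t: 17.25
eef_pos: [0.4874, -0.0171, 0.0412]
tool_rot: [-0.0, 1.0, 0.001, -0.001]
contact_force: [-1.1, 0.3, -1.3]
gripper_width: 0.365
grasp_force: 39.9
```

Request:
send_rows:
  deltas: "0 0 0.004 0; 0 0 0.007 0; 0 0 0.009 0; 0 0 0.010 0; 0 0 0.010 0"

```text
t: 17.75
eef_pos: [0.4884, -0.018, 0.0341]
tool_rot: [-0.0, 1.0, -0.0, 0.001]
contact_force: [-0.3, 0.7, 0.1]
gripper_width: 0.356
grasp_force: 40.0
```

Contact just starting; lower by 1 mm and release.

Request:
send_rows:
  deltas: "0 0 0.001 0; 0 0 0.001 0; 0 0 0.001 0"

```text
t: 18.05
eef_pos: [0.4885, -0.018, 0.034]
tool_rot: [0.0, 1.0, -0.0, 0.001]
contact_force: [-3.9, 0.3, 14.2]
gripper_width: 0.361
grasp_force: 41.7
```

Request:
send_rows:
  deltas: "0 0 0 0; 0 0 0 0; 0 0 0 0; 0 0 0 0; 0 0 0 0"
  claw: 1

```text
t: 18.55
eef_pos: [0.4876, -0.0181, 0.0322]
tool_rot: [-0.0, 1.0, -0.0, -0.0]
contact_force: [0.1, 0.4, -0.7]
gripper_width: 0.999
grasp_force: 0.0
```

Request:
send_rows:
  deltas: "0 0 -0.01 0; 0 0 -0.04 0; 0 0 -0.08 0; 0 0 -0.1 0; 0 0 -0.1 0"

```text
t: 19.05
eef_pos: [0.4899, -0.018, 0.1359]
tool_rot: [0.0, 1.0, -0.0, 0.003]
contact_force: [-1.2, 0.9, 0.6]
gripper_width: 1.002
grasp_force: 0.0
```

Run:
```python
from h import *
for c in ['scene','wrist']:
  p=bot.read_camera(c); save(p,c+'2.png')
  for n in ['obj_red','stand_red','obj_yellow','stand_green','oil_bottle']:
    print(c,n,[(np.round(a['xyz'],3),round(a['confidence'],2)) for a in bot.landmark_of(p,n)[:2]])
print(bot.get_obs()['eef_pos'])
```

```text
scene obj_red [(array([ 0.484, -0.021,  0.015]), 0.75)]
scene stand_red [(array([ 0.492, -0.019,  0.   ]), 0.68)]
scene obj_yellow [(array([ 0.618, -0.182,  0.018]), 0.56)]
scene stand_green [(array([ 0.62 , -0.176,  0.004]), 0.83), (array([ 0.616, -0.179,  0.017]), 0.58)]
scene oil_bottle [(array([0.462, 0.087, 0.005]), 0.69)]
wrist obj_red [(array([ 0.49 , -0.018,  0.014]), 0.81)]
wrist stand_red [(array([ 0.487, -0.016,  0.002]), 0.69), (array([ 0.617, -0.181, -0.001]), 0.53)]
wrist obj_yellow []
wrist stand_green [(array([ 0.619, -0.181, -0.001]), 0.68)]
wrist oil_bottle [(array([ 0.457,  0.086, -0.002]), 0.92)]
[ 0.48751207 -0.0180394   0.13200105]
```

View pics/wrist2.png

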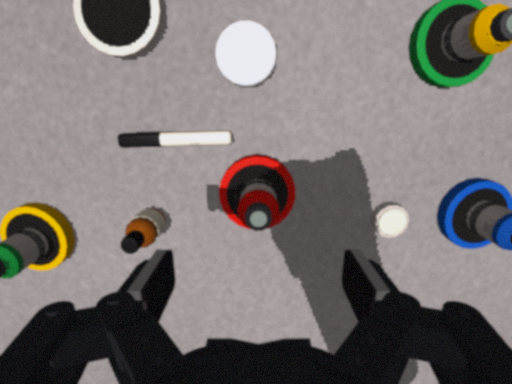

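Red now stands centred on the red stand (257,190) and blue on the blue one (480,213). The bottle (139,232) has not moved. Next is yellow, at about (0.6165, −0.179).

Request:
send_rows:
  deltas: "0.027 0.034 0 0; 0.054 0.068 0 0; 0.081 0.102 0 0; 0.108 0.136 0 0; 0.1287 0.161 0 0"

```text
t: 20.15
eef_pos: [0.6174, -0.1821, 0.1321]
tool_rot: [0.0, 1.0, -0.001, 0.0]
contact_force: [0.1, 0.3, 1.1]
gripper_width: 0.999
grasp_force: 0.0
```

Request:
send_rows:
  deltas: "0 0 0 0; 0 0 0.03 0; 0 0 0.06 0; 0 0 0.09 0; 0 0 0.1 0"

```text
t: 20.65
eef_pos: [0.6137, -0.1779, 0.0291]
tool_rot: [-0.001, 1.0, 0.0, -0.003]
contact_force: [0.2, -0.7, 0.6]
gripper_width: 0.998
grasp_force: 0.0
```

Request:
send_rows:
  deltas: "0 0 0 0; 0 0 0 0; 0 0 0 0; 0 0 0 0; 0 0 0 0"
  claw: 0

```text
t: 21.15
eef_pos: [0.6175, -0.1794, 0.0341]
tool_rot: [0.0, 1.0, -0.0, 0.001]
contact_force: [0.0, 0.3, 5.9]
gripper_width: 0.361
grasp_force: 39.5
```

Request:
send_rows:
  deltas: "0 0 -0.01 0; 0 0 -0.03 0; 0 0 -0.06 0; 0 0 -0.085 0; 0 0 -0.085 0"

```text
t: 21.65
eef_pos: [0.6189, -0.1796, 0.1219]
tool_rot: [0.001, 1.0, -0.0, 0.004]
contact_force: [0.7, 0.4, -1.0]
gripper_width: 0.36
grasp_force: 39.7
```

Request:
send_rows:
  deltas: "0.002 -0.02 0 0; 0.005 -0.06 0 0; 0.009 -0.105 0 0; 0.012 -0.15 0 0; 0.016 -0.19 0 0"

```text
t: 22.15
eef_pos: [0.6315, 0.0133, 0.1168]
tool_rot: [-0.0, 1.0, 0.0, -0.001]
contact_force: [1.4, -0.3, -0.5]
gripper_width: 0.357
grasp_force: 39.8
```

Request:
send_rows:
  deltas: "0.003 -0.04 0 0; 0.006 -0.07 0 0; 0.0065 -0.08 0 0; 0.0065 -0.08 0.02 0; 0.0065 -0.08 0.05 0"

```text
t: 22.65
eef_pos: [0.6402, 0.0907, 0.0682]
tool_rot: [0.0, 1.0, -0.0, 0.002]
contact_force: [0.3, -1.0, -2.1]
gripper_width: 0.36
grasp_force: 39.8
```

Request:
send_rows:
  deltas: "0 0 0.018 0; 0 0 0.026 0; 0 0 0.03 0; 0 0 0.033 0; 0 0 0.034 0"

```text
t: 23.15
eef_pos: [0.6394, 0.0906, 0.0341]
tool_rot: [0.0, 1.0, -0.0, 0.0]
contact_force: [-2.7, -1.4, 5.3]
gripper_width: 0.358
grasp_force: 40.1
```

Request:
send_rows:
  deltas: "0 0 0 0; 0 0 0.0005 0; 0 0 0.0005 0"

```text
t: 23.45
eef_pos: [0.6395, 0.0909, 0.0341]
tool_rot: [0.0, 1.0, -0.0, 0.001]
contact_force: [-1.0, -1.3, 5.2]
gripper_width: 0.365
grasp_force: 40.4
```

Request:
send_rows:
  deltas: "0 0 0 0; 0 0 0 0; 0 0 0 0; 0 0 0 0; 0 0 0 0"
  claw: 1

```text
t: 23.95
eef_pos: [0.6389, 0.0909, 0.0327]
tool_rot: [-0.0, 1.0, -0.0, -0.0]
contact_force: [-0.7, -0.6, 0.0]
gripper_width: 1.0
grasp_force: 0.0
```

Request:
send_rows:
  deltas: "0 0 -0.01 0; 0 0 -0.04 0; 0 0 -0.08 0; 0 0 -0.1 0; 0 0 -0.1 0"

```text
t: 24.45
eef_pos: [0.6414, 0.0916, 0.1375]
tool_rot: [-0.001, 1.0, -0.0, 0.004]
contact_force: [0.2, 0.2, -0.4]
gripper_width: 0.998
grasp_force: 0.0
```

Run:
```python
from h import *
for c in ['scene','wrist']:
  p=bot.read_camera(c)
  for n in ['obj_yellow','stand_spare','obj_green','stand_yellow']:
    print(c,n,[(np.round(a['xyz'],3),round(a['confidence'],2)) for a in bot.landmark_of(p,n)[:2]])
o=bot.get_obs();print(o['eef_pos'],o['q'])
```

```text
scene obj_yellow [(array([0.637, 0.09 , 0.017]), 0.95)]
scene stand_spare [(array([0.639, 0.09 , 0.001]), 0.73)]
scene obj_green [(array([0.44 , 0.204, 0.016]), 0.65)]
scene stand_yellow [(array([ 0.441,  0.206, -0.004]), 0.68)]
wrist obj_yellow [(array([0.642, 0.094, 0.016]), 0.74), (array([ 0.46 ,  0.084, -0.004]), 0.17)]
wrist stand_spare [(array([0.639, 0.09 , 0.004]), 0.59)]
wrist obj_green []
wrist stand_yellow [(array([0.441, 0.201, 0.002]), 0.51)]
[0.63859213 0.09080181 0.13210786] [ 0.00548891  0.56263735 -0.33688161  1.70356353  0.22423187  0.9146201
 -1.99207525]
```

Request:
send_rows:
  deltas: "-0.035 -0.02 0 0; -0.07 -0.04 0 0; -0.105 -0.06 0 0; -0.14 -0.08 0 0; -0.175 -0.1 0 0"

```text
t: 25.45
eef_pos: [0.4625, 0.1916, 0.1328]
tool_rot: [-0.0, 1.0, -0.0, 0.0]
contact_force: [1.1, 0.8, -0.5]
gripper_width: 1.002
grasp_force: 0.0
```

Request:
send_rows:
  deltas: "-0.024 -0.0135 0 0; -0.024 -0.0135 0 0; -0.024 -0.0135 0 0; -0.024 -0.0135 0.03 0; -0.024 -0.0135 0.04 0"

```text
t: 25.95
eef_pos: [0.4402, 0.203, 0.0911]
tool_rot: [0.001, 1.0, -0.001, -0.001]
contact_force: [-1.0, -0.3, 0.2]
gripper_width: 1.003
grasp_force: 0.0
```

Request:
send_rows:
  deltas: "0 0 0.02 0; 0 0 0.04 0; 0 0 0.055 0; 0 0 0.06 0; 0 0 0.06 0"

```text
t: 26.45
eef_pos: [0.4401, 0.2038, 0.0322]
tool_rot: [0.0, 1.0, -0.001, -0.001]
contact_force: [-0.3, 0.0, 0.3]
gripper_width: 0.997
grasp_force: 0.0
```

Request:
send_rows:
  deltas: "0 0 0 0; 0 0 0 0; 0 0 0 0; 0 0 0 0; 0 0 0 0"
  claw: 0

```text
t: 26.95
eef_pos: [0.4403, 0.2045, 0.0335]
tool_rot: [-0.0, 1.0, -0.0, 0.0]
contact_force: [-0.8, -1.2, 5.1]
gripper_width: 0.36
grasp_force: 39.2
```

Request:
send_rows:
  deltas: "0 0 -0.01 0; 0 0 -0.03 0; 0 0 -0.06 0; 0 0 -0.085 0; 0 0 -0.085 0"

```text
t: 27.45
eef_pos: [0.4419, 0.2056, 0.1214]
tool_rot: [-0.001, 1.0, -0.0, 0.003]
contact_force: [0.2, 0.7, -2.5]
gripper_width: 0.362
grasp_force: 39.7
```

Request:
send_rows:
  deltas: "0.01 0.02 0 0; 0.027 0.058 0 0; 0.046 0.1 0 0; 0.065 0.142 0 0; 0.085 0.184 0 0"

```text
t: 27.95
eef_pos: [0.5247, 0.0186, 0.1174]
tool_rot: [0.0, 1.0, 0.0, -0.0]
contact_force: [0.9, -0.1, -0.4]
gripper_width: 0.358
grasp_force: 39.8
```

Request:
send_rows:
  deltas: "0.019 0.041 0 0; 0.037 0.08 0 0; 0.055 0.12 0 0; 0.073 0.16 0 0; 0.088 0.19 0 0"

```text
t: 28.45
eef_pos: [0.6126, -0.1731, 0.117]
tool_rot: [0.0, 1.0, -0.001, -0.001]
contact_force: [1.0, 0.1, -1.2]
gripper_width: 0.365
grasp_force: 39.8
```

Request:
send_rows:
  deltas: "0.004 0.0105 0 0; 0.004 0.0105 0 0; 0.004 0.0105 0.02 0; 0.004 0.0105 0.05 0; 0.004 0.0105 0.065 0"

```text
t: 28.95
eef_pos: [0.6147, -0.1772, 0.0505]
tool_rot: [-0.001, 1.0, 0.001, -0.002]
contact_force: [-0.4, 0.3, -1.9]
gripper_width: 0.363
grasp_force: 39.9
```

Request:
send_rows:
  deltas: "0 0 0.01 0; 0 0 0.015 0; 0 0 0.018 0; 0 0 0.0195 0; 0 0 0.0195 0"

```text
t: 29.45
eef_pos: [0.6173, -0.1802, 0.0339]
tool_rot: [0.0, 1.0, -0.0, 0.0]
contact_force: [0.5, -0.0, -1.2]
gripper_width: 0.363
grasp_force: 39.9
```

Request:
send_rows:
  deltas: "0 0 0.001 0; 0 0 0.001 0; 0 0 0.001 0"

```text
t: 29.75
eef_pos: [0.6174, -0.1803, 0.0336]
tool_rot: [0.0, 1.0, -0.0, 0.001]
contact_force: [-1.7, 0.3, 5.9]
gripper_width: 0.363
grasp_force: 40.5
```

Request:
send_rows:
  deltas: "0 0 0 0; 0 0 0 0; 0 0 0 0; 0 0 0 0; 0 0 0 0"
  claw: 1

```text
t: 30.25
eef_pos: [0.6168, -0.1801, 0.0322]
tool_rot: [-0.0, 1.0, -0.0, -0.0]
contact_force: [0.3, 0.5, 0.2]
gripper_width: 0.997
grasp_force: 0.0
```

Request:
send_rows:
  deltas: "0 0 -0.01 0; 0 0 -0.04 0; 0 0 -0.08 0; 0 0 -0.1 0; 0 0 -0.1 0"

```text
t: 30.75
eef_pos: [0.6194, -0.1806, 0.1369]
tool_rot: [0.001, 1.0, -0.0, 0.004]
contact_force: [0.3, 0.6, 0.0]
gripper_width: 1.001
grasp_force: 0.0
```

Run:
```python
from h import *
for c in ['scene','wrist']:
  p=bot.read_camera(c)
  for n in ['obj_yellow','obj_green','stand_green']:
    print(c,n,[(np.round(a['xyz'],3),round(a['confidence'],2)) for a in bot.landmark_of(p,n)[:2]])
o=bot.get_obs();print(o['eef_pos'])
```

```text
scene obj_yellow [(array([0.638, 0.09 , 0.016]), 0.74)]
scene obj_green [(array([ 0.619, -0.178,  0.013]), 0.71)]
scene stand_green [(array([ 0.615, -0.176,  0.004]), 0.73)]
wrist obj_yellow []
wrist obj_green [(array([ 0.618, -0.181,  0.014]), 0.8)]
wrist stand_green [(array([ 0.615, -0.181, -0.003]), 0.98)]
[ 0.61623021 -0.17998562  0.13123808]
```

Request:
send_rows:
  deltas: "0.004 -0.045 0 0; 0.008 -0.09 0 0; 0.012 -0.135 0 0; 0.016 -0.18 0 0; 0.019 -0.22 0 0"

```text
t: 31.65
eef_pos: [0.6356, 0.0425, 0.1318]
tool_rot: [-0.0, 1.0, 0.0, -0.0]
contact_force: [0.6, -0.8, -0.5]
gripper_width: 0.999
grasp_force: 0.0
```

Request:
send_rows:
  deltas: "0.002 -0.04 0 0; 0.003 -0.051 0 0; 0.003 -0.051 0 0; 0.003 -0.051 0.03 0; 0.003 -0.051 0.06 0"

```text
t: 32.15
eef_pos: [0.6399, 0.088, 0.0722]
tool_rot: [0.001, 1.0, -0.002, 0.001]
contact_force: [-0.3, -0.4, -1.1]
gripper_width: 1.002
grasp_force: 0.0
```

Request:
send_rows:
  deltas: "0 0 0.025 0; 0 0 0.035 0; 0 0 0.039 0; 0 0 0.039 0; 0 0 0.039 0"

```text
t: 32.65
eef_pos: [0.6399, 0.0906, 0.0346]
tool_rot: [-0.0, 1.0, -0.0, 0.001]
contact_force: [-0.1, 0.1, 0.6]
gripper_width: 1.004
grasp_force: 0.0
```

Request:
send_rows:
  deltas: "0 0 0 0; 0 0 0 0; 0 0 0 0; 0 0 0 0; 0 0 0 0"
  claw: 0

```text
t: 33.15
eef_pos: [0.6392, 0.0909, 0.0338]
tool_rot: [0.0, 1.0, -0.0, 0.0]
contact_force: [-1.1, -0.5, 3.8]
gripper_width: 0.367
grasp_force: 39.6
```

Request:
send_rows:
  deltas: "0 0 -0.01 0; 0 0 -0.03 0; 0 0 -0.06 0; 0 0 -0.085 0; 0 0 -0.085 0"

```text
t: 33.65
eef_pos: [0.6413, 0.0916, 0.1226]
tool_rot: [-0.001, 1.0, -0.0, 0.003]
contact_force: [-0.6, 0.7, -1.4]
gripper_width: 0.362
grasp_force: 39.7
```

Request:
send_rows:
  deltas: "-0.015 -0.008 0 0; -0.05 -0.028 0 0; -0.087 -0.05 0 0; -0.124 -0.071 0 0; -0.16 -0.091 0 0"

```text
t: 34.15
eef_pos: [0.4767, 0.1824, 0.1177]
tool_rot: [0.0, 1.0, -0.0, -0.001]
contact_force: [-0.8, 0.7, -0.8]
gripper_width: 0.364
grasp_force: 39.7
```

Request:
send_rows:
  deltas: "-0.03 -0.017 0 0; -0.038 -0.022 0 0; -0.038 -0.022 0 0; -0.038 -0.022 0.025 0; -0.038 -0.022 0.05 0"

```text
t: 34.65
eef_pos: [0.4433, 0.2032, 0.0682]
tool_rot: [-0.0, 1.0, -0.001, 0.001]
contact_force: [0.3, -0.9, -1.1]
gripper_width: 0.362
grasp_force: 39.8
```

Request:
send_rows:
  deltas: "0 0 0.018 0; 0 0 0.026 0; 0 0 0.03 0; 0 0 0.033 0; 0 0 0.034 0"

```text
t: 35.15
eef_pos: [0.4416, 0.204, 0.0346]
tool_rot: [-0.0, 1.0, -0.0, 0.0]
contact_force: [0.3, -0.4, -1.9]
gripper_width: 0.361
grasp_force: 39.7
```

Request:
send_rows:
  deltas: "0 0 0.0005 0; 0 0 0.0005 0; 0 0 0.0005 0"

```text
t: 35.45
eef_pos: [0.4412, 0.204, 0.0342]
tool_rot: [-0.0, 1.0, -0.0, 0.0]
contact_force: [-0.1, 0.2, -0.6]
gripper_width: 0.361
grasp_force: 39.7
```

Request:
send_rows:
  deltas: "0 0 0.0008 0; 0 0 0.0008 0; 0 0 0.0008 0"

```text
t: 35.75
eef_pos: [0.4412, 0.2041, 0.0337]
tool_rot: [0.0, 1.0, -0.0, 0.0]
contact_force: [-2.9, -0.8, 7.7]
gripper_width: 0.36
grasp_force: 40.6
```

Request:
send_rows:
  deltas: "0 0 0 0; 0 0 0 0; 0 0 0 0; 0 0 0 0; 0 0 0 0"
  claw: 1

```text
t: 36.25
eef_pos: [0.4409, 0.2039, 0.0329]
tool_rot: [0.0, 1.0, -0.0, -0.0]
contact_force: [0.9, 0.5, 0.0]
gripper_width: 1.0
grasp_force: 0.0
```

Request:
send_rows:
  deltas: "0 0 -0.01 0; 0 0 -0.04 0; 0 0 -0.08 0; 0 0 -0.12 0; 0 0 -0.12 0"

```text
t: 36.75
eef_pos: [0.4439, 0.2058, 0.1586]
tool_rot: [-0.002, 1.0, -0.0, 0.004]
contact_force: [1.3, 0.4, -0.3]
gripper_width: 1.002
grasp_force: 0.0
```

Request:
send_rows:
  deltas: "0 0 0 0; 0.04 0 -0.02 0; 0.08 0 -0.04 0; 0.12 0 -0.06 0; 0.12 0 -0.06 0"

```text
t: 37.25
eef_pos: [0.5665, 0.2031, 0.2143]
tool_rot: [-0.001, 1.0, -0.002, 0.002]
contact_force: [-0.2, 0.3, 0.5]
gripper_width: 1.003
grasp_force: 0.0
```

Run:
```python
from h import *
for c in ['scene','top']:
  p=bot.read_camera(c); save(p,c+'9.png')
  for n in N:
    print(c,n,[(np.round(a['xyz'],3),round(a['confidence'],2)) for a in bot.landmark_of(p,n)[:1]])
```

```text
scene obj_red [(array([ 0.486, -0.019,  0.016]), 0.81)]
scene obj_yellow [(array([0.439, 0.204, 0.015]), 0.58)]
scene obj_green [(array([ 0.619, -0.18 ,  0.015]), 0.91)]
scene obj_blue [(array([ 0.469, -0.23 ,  0.018]), 0.7)]
scene stand_red [(array([ 0.492, -0.017, -0.001]), 0.66)]
scene stand_yellow [(array([ 0.444,  0.206, -0.003]), 0.73)]
scene stand_green [(array([ 0.62 , -0.179,  0.004]), 0.91)]
scene stand_blue [(array([ 0.464, -0.226, -0.002]), 0.9)]
scene stand_spare [(array([0.64 , 0.089, 0.002]), 0.72)]
scene oil_bottle [(array([0.464, 0.087, 0.   ]), 0.56)]
top obj_red [(array([ 0.487, -0.018,  0.014]), 0.58)]
top obj_yellow [(array([0.439, 0.204, 0.012]), 0.66)]
top obj_green [(array([ 0.615, -0.186,  0.012]), 0.52)]
top obj_blue [(array([ 0.465, -0.232,  0.016]), 0.84)]
top stand_red [(array([ 0.49 , -0.018, -0.006]), 0.68)]
top stand_yellow [(array([0.444, 0.203, 0.004]), 0.56)]
top stand_green [(array([ 0.625, -0.178,  0.   ]), 0.63)]
top stand_blue [(array([ 0.468, -0.223, -0.004]), 0.68)]
top stand_spare [(array([ 0.641,  0.093, -0.002]), 0.83)]
top oil_bottle [(array([0.457, 0.084, 0.002]), 0.64)]
```

View pics/scene9.png

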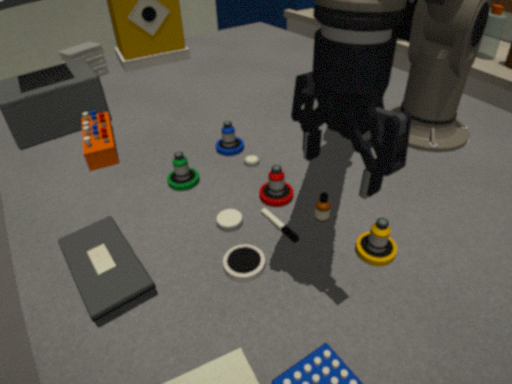

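All four objectives stand upright on their own colours: blue (229,140), green (182,172), red (276,187), yellow (378,242). The white stand (243,262) is empty and the bottle (322,207) is where it was.

```bash
python3 -c "
from station import bot
print(bot.hand_in())"
```

```text
the job is handed in; nothing more can be done
None
```

I handed the job in at about 37 s of robot time: all four objectives stand upright on their own colour stands, the white spare is empty and the bottle has not moved, going by the last camera check; the hand-in returned no verdict.

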